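Lock a glass-rod rest into the torch bench's strut

TASK

Fit the rod rest with the long hammer-head foot into the slotted strut on the torch bench: lower its foot through the open stretch of the slot beside the torch, down to the floor of the channel, then give it a quarter turn so that the foot lies square across the slot and is caught under both lips. Leave it standing upright there, released. The rests with a round foot and with a short foot are for other fixtures.

Things in the scene. Friction and masses are not known exactly. Their poses are not given: they have to be found in the camera images.
- rest_grip (a point): Steel rod rest to fit, 93 mm tall, 0.22 kg, standing on its foot. This point: centre of its dark grip block, 34 (x) by 16 (y) by 24 mm high, to be pinched along y; 72 mm above the foot's underside. z is up. Above the block two 9 mm horns, below it a 16 mm round shank. Two rests alike but for the foot stand 9 cm or more away: one foot round, 48 mm across, one short, 28 by 22 mm, hidden under its block.
- rest_foot (a point): Centre of the underside of this rest's hammer-head foot, on the shank's axis: 48 mm long (x), 22 mm wide (y), 14 mm high, corners cut so that it turns in a 49 mm circle. x is along both foot and block; the foot sticks out 7 mm beyond each end of the block, which tells it from the other rests.
- slot (a point): Middle of the strut's open stretch, on the slot's centre line, level with the lips' top, 30 mm above the bench; z is up. The fixed grey channel is 64 mm wide (x), 320 mm long. Slot along y, 34 mm wide, free 90 mm either way. Lips 4 mm thick; inside 58 mm wide, floor 27 mm below this point, so a seated rest's grip point is 45 mm above it. Ends capped.
- torch (a point): Top of the barrel of the brass bench torch that is fixed on the strut's -y end; 111 mm above the bench, 145 mm from the slot point along the slot. It lies across the strut; its base plate is 80 mm wide along the slot. Keep clear of it.

How it is judged:
On the way, in this order (a step that is already met when the one before it is completed fails the run):
1. the hammer-head foot is down in the channel, below the lips, its length along the slot (within 23 degrees) (x of rest_grip in the frame of slot between -0.02 and 0.02 m and y of rest_grip in the frame of slot between -0.12 and 0.12 m and z of rest_grip in the frame of slot below 0.053 m and angle between rest_grip's own z axis and vertical below 0.2 rad and angle between the x axis of rest_grip and the y axis of slot, either way round below 0.4 rad), for 0.1 s.
2. the foot, still below the lips, is turned across the slot (within 20 degrees of square) (x of rest_grip in the frame of slot between -0.02 and 0.02 m and y of rest_grip in the frame of slot between -0.12 and 0.12 m and z of rest_grip in the frame of slot below 0.053 m and angle between rest_grip's own z axis and vertical below 0.2 rad and angle between the x axis of rest_grip and the y axis of slot, either way round above 1.222 rad), for 0.2 s.
At the end, for the whole second after the job is handed in: The rest stands in the strut's open stretch (within 120 mm of the slot point along the slot, 20 mm across), its foot wholly below the lips (grip centre less than 53 mm above the slot point), turned within 20 degrees of square across the slot, upright within 11 degrees, at rest and released (all of step 2 and linear speed of rest below 0.02 m/s); the robot touches nothing.
It also fails if it takes over 45 s, if anything falls off the work surface, if the arm or the gripper's body presses on something with over 40 N, if the wrist force passes 120 N, or if a joint passes its speed limit or range.

ROBOT

A 7-joint arm with a two-finger parallel gripper is mounted at the origin on the work surface. World frame = base frame: x ahead of the robot, y to its left, z up, the work surface at z = 0. Lengths are in m, angles in rad, forces in N, time in s.
With the tool pointing down it reaches from about 0.4 to 0.85 m from the base axis. Payload 4.5 kg.
Tool frame: the origin (TCP) lies midway between the tips of the shut fingers; the grasp point (between the pads) lies 19 mm behind it; z points along the fingers, y is the line along which they close (so a half turn about z gives the same grasp; the last joint's range is limited). The gripper opens to 88 mm and grips with 3 to 60 N. Pads are 18 mm wide; open, the fingers measure 123 mm over their backs; the gripper's body (75 mm by 187 mm) begins 45 mm behind the grasp point.
Start: joints at [1.295, 0.689, -0.195, 1.565, 0.157, 0.902, -0.215], TCP at [0.191, -0.595, 0.239] pointing down, gripper open.
Joint ranges: [-3.01, 3.01], [-0.46, 2.08], [-1.47, 1.51], [0.13, 2.56], [-1, 4.14], [0.04, 2.09], [-2.66, 2.66]. Speed limits (rad/s): [2.57, 2.57, 3.14, 3.14, 3.14, 3.14, 3.14].

INTERFACE

Orientations are given as a unit quaternion [x, y, z, w].
In Python, from plant import r, eyes, finish_job gives the robot as it stands. The module is installed in compiled form; this text tells all that it offers.
- The arm moves only by the tool move_arm, never from a script. Its argument "motion" is a list of rows, each a list of 7 numbers: the shift along the tool's x, y, z in mm, then the turn, a rotation vector about the tool's x, y, z in degrees, then the closure, from 0 (fully open) to 1 (shut). A call has 1 to 5 rows; each row is the pose to reach, as a shift and turn from the pose commanded when the call began, along the tool's axes at that moment; what a row does not reach only later rows make up. A row lasts 1/8 s, in which the tool goes at most 62.5 mm and 10.7 degrees, less where a joint would pass 70% of its speed; a pose out of reach is approached as far as the arm can. A call with a gripper value outside its range is refused whole. The fingers move at their own pace and stop on an object; "newtons" is the grip in N (left out, the last holds). Time passes only in rows, so rows that repeat a pose let the fingers close. It gives the time, the measured TCP pose, the force, the opening and the grip force at its end, in the units of the state.
- r.get_state(): the state, without advancing time (a new reading comes with each control period).
- eyes.snapshot(name): name is "side" or "top"; returns a dict with "frame" (400x640x3 uint8, red, green, blue), "z_map" (400x640 float32, m along the optical axis (not along the pixel's ray), 0 where there is no reading), "intrinsics" (3x3 intrinsics, pixels), "world_to_cam" (4x4, takes a point from world to camera coordinates). Camera axes: x right, y down, z forward; pixel columns grow to the right and rows downward; lengths in m; the calibration is good to about 2 mm. A picture is of the moment at which its call begins.
- finish_job(): hands the job in; it is judged then, once.
The state is a dict: "clock": time; "q": joint angles; "qd": joint speeds; "joint_torque": joint torques, N m; "tool_pos": TCP position; "eef_rot": TCP orientation; "contact_force": force on the tool from outside, world axes, zero at the start; "moment": the same for the moment, N m; "opening": opening from 0.0 (shut) to 1.0 (fully open); "finger_force": force on a finger pad.
Only numpy, scipy, OpenCV 4.12 (cv2) and the standard library are available. Lean on these libraries where they do the work, as an engineer would, in place of code of your own. Each camera call takes 0.05 s, during which the arm holds its last target. There are 200 camera calls.

## Working session

There is one attempt and no reset: what is moved stays moved. The work goes in short steps, Python scripts to look and compute and a tool call to move; the robot and the scene stay as the last step left them, time stands still between calls to the robot, and variables do not carry over. Pictures are saved under pics/ and viewed, at most 10 in all, crops included, and the job is handed in when it is done.

Besides the shell and the picture viewer there is one more tool, called after "Call:" as name(argument=value, ...) on one line, values as JSON. move_arm: Moves the arm, as the interface text tells. Its arguments: {"type":"object","properties":{"motion":{"type":"array","items":{"type":"array","items":{"type":"number"}}},"newtons":{"type":"number"}},"required":["motion"]}

```bash
mkdir -p pics; python3 - <<'E'
from plant import r, eyes
import cv2,numpy as np
for n in("top","side"):
    d=eyes.snapshot(n); cv2.imwrite(f"pics/{n}0.png",d["frame"][...,::-1]); np.savez(f"{n}0.npz",**d)
    print(n,d["intrinsics"].tolist(),np.round(d["world_to_cam"],3).tolist())
s=r.get_state(); print({k:np.round(v,4).tolist() for k,v in s.items()})
E
```

```text
top [[368.15896355864646, 0.0, 318.70605719074723], [0.0, 368.15896355864646, 194.87145542668466], [0.0, 0.0, 1.0]] [[-0.021, -1.0, -0.003, 0.018], [-0.986, 0.022, -0.166, 0.591], [0.166, -0.0, -0.986, 0.831], [0.0, 0.0, 0.0, 1.0]]
side [[518.17267171784, 0.0, 308.4028146778143], [0.0, 518.17267171784, 198.33646494195295], [0.0, 0.0, 1.0]] [[0.849, -0.529, 0.01, -0.493], [-0.384, -0.63, -0.675, 0.289], [0.363, 0.569, -0.738, 0.792], [0.0, 0.0, 0.0, 1.0]]
{'clock': 0.1, 'q': [1.2948, 0.6899, -0.1945, 1.5662, 0.1573, 0.9025, -0.2151], 'qd': [0.0016, -0.004, -0.0006, -0.0039, 0.0, 0.0009, -0.0017], 'joint_torque': [-0.0023, -52.8501, -1.2714, -15.3838, -0.0526, 0.002, 0.0], 'tool_pos': [0.1903, -0.5947, 0.238], 'eef_rot': [0.988, 0.1543, -0.0002, -0.0008], 'contact_force': [0.5516, 0.5897, -0.9601], 'moment': [0.028, -0.0016, 0.0596], 'finger_force': 0.0, 'opening': 1.0}
```

View pics/top0.png

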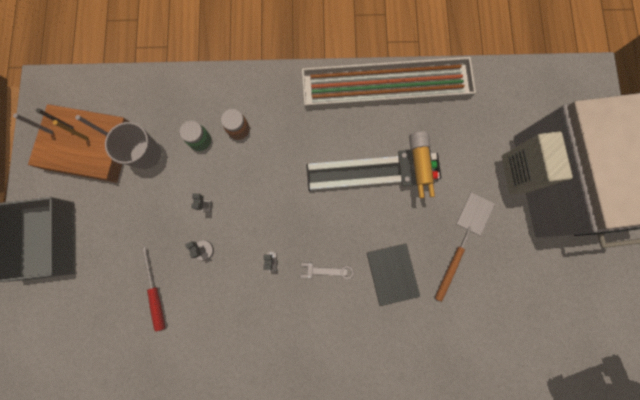

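View pics/side0.png

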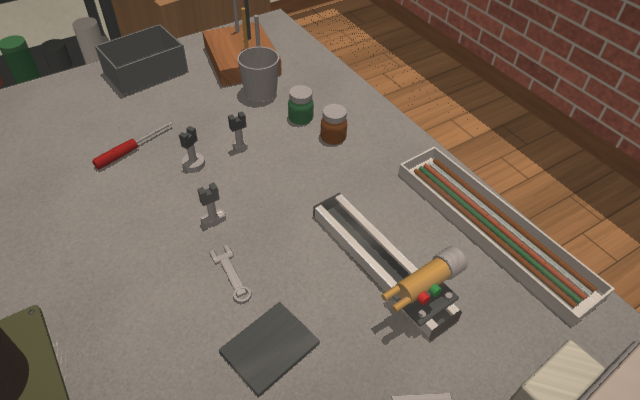

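Top view: strut at about (355,172) with the torch at (423,165); rests at (198,202), (197,249), (270,262). Side view: rests at (190,145) (round foot), (237,130) and (210,200). I'll enlarge to check the feet and block corners.

```bash
python3 - <<'E'
import cv2,numpy as np
s=cv2.imread("pics/side0.png");t=cv2.imread("pics/top0.png")
f=lambda im,x,y,w,h,k:cv2.resize(im[y:y+h,x:x+w],None,fx=k,fy=k,interpolation=cv2.INTER_CUBIC)
a=np.hstack([f(s,180,170,50,60,5),f(s,215,100,50,60,5),f(t,245,235,50,60,5)])
b=f(t,300,140,150,60,5)
cv2.imwrite("pics/crop0.png",np.vstack([a,b]))
E
```

```text
(no output)
```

View pics/crop0.png

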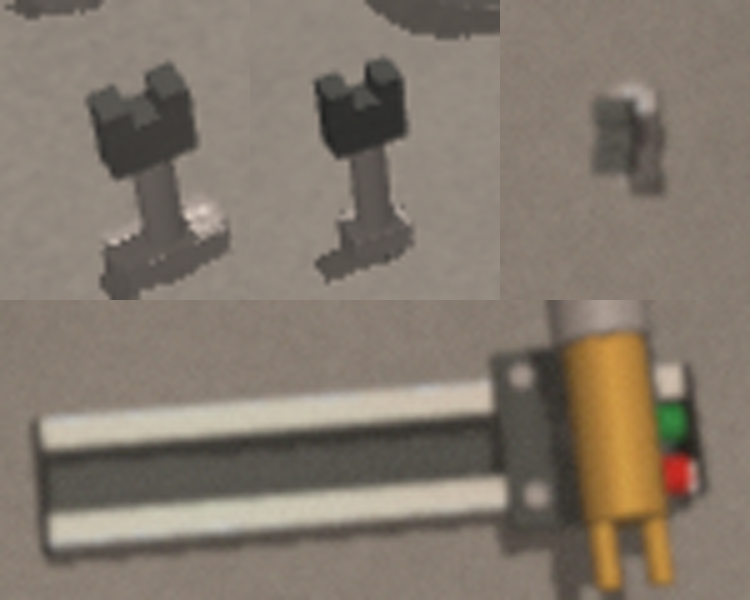

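The left crop (side view (210,200), top view (270,262)) is the hammer-head: its long foot sticks out beyond the block's ends. The slot runs from about (308,176) to (399,168) in the top view. Next I'll get poses from depth.

```bash
cat > h.py <<'E'
import numpy as np,cv2
def cloud(d):
    z=d["z_map"];K=d["intrinsics"];v,u=np.mgrid[:400,:640]
    P=np.stack([(u-K[0,2])/K[0,0]*z,(v-K[1,2])/K[1,1]*z,z,np.ones_like(z)],-1)
    W=(P@np.linalg.inv(d["world_to_cam"]).T)[...,:3]; W[z==0]=np.nan
    return W
def proj(d,p):
    c=d["world_to_cam"]@np.append(p,1);q=d["intrinsics"]@c[:3];return q[:2]/q[2]
def rect(P):
    (c,s,a)=cv2.minAreaRect((P[:,:2]*1000).astype(np.float32))
    return np.round(c,1),np.round(s,1),round(a,1)
def px(d,u,v,z):  # pixel onto plane z
    K=d["intrinsics"];T=np.linalg.inv(d["world_to_cam"]);w=T[:3,:3]@np.linalg.solve(K,[u,v,1]);o=T[:3,3]
    return o+w*(z-o[2])/w[2]
E
python3 - <<'E'
from h import *
D={n:dict(np.load(n+"0.npz")) for n in("top","side")}
t=D["top"]
for a in[(270,262),(308.4,170),(398.4,162),(309.4,183.2),(400.4,175.2)]: print(np.round(px(t,*a,0.085 if a[0]==270 else .03),4))
c=px(t,270,262,.085)
for n,d in D.items():
    W=cloud(d).reshape(-1,3);col=d["frame"].reshape(-1,3).astype(int)
    near=np.hypot(W[:,0]-c[0],W[:,1]-c[1])<.045
    for lo,hi in((.055,.1),(.066,.1),(.078,.1),(.004,.02),(.009,.018)):
        m=near&(W[:,2]>lo)&(W[:,2]<hi)
        if m.sum()>4: print(n,lo,hi,m.sum(),W[m].mean(0).round(4),rect(W[m]),W[m][:,2].max())
    m=(W[:,2]>.024)&(W[:,2]<.036)&(col.min(1)>150)&(W[:,0]>.45)&(W[:,0]<.75)&(abs(W[:,1]+.1)<.25)
    if m.sum()>9: print(n,"lips",m.sum(),np.median(W[m][:,2]),rect(W[m]))
    m=(W[:,2]>.100)&(W[:,2]<.13)&(col[:,0]-col[:,2]>60)
    if m.sum()>9: print(n,"torch",m.sum(),rect(W[m]),W[m].mean(0))
E
```

```text
[0.4357 0.1171 0.085 ]
[0.6571 0.0296 0.03  ]
[ 0.6725 -0.194   0.03  ]
[0.6237 0.0277 0.03  ]
[ 0.6389 -0.197   0.03  ]
top 0.055 0.1 137 [0.4371 0.123  0.0878] (array([437.1, 124. ]), array([33. , 16.2]), 0.0) 0.09548121235729112
top 0.066 0.1 137 [0.4371 0.123  0.0878] (array([437.1, 124. ]), array([33. , 16.2]), 0.0) 0.09548121235729112
top 0.078 0.1 122 [0.437  0.1239 0.0894] (array([437.1, 124. ]), array([33. , 16.1]), 0.2) 0.09548121235729112
top 0.004 0.02 97 [0.4382 0.1206 0.0127] (array([437.6, 135. ]), array([44.9, 47.8]), 88.5) 0.018362455524246868
top 0.009 0.018 84 [0.438  0.1202 0.0137] (array([437.4, 124.1]), array([20. , 47.7]), 89.6) 0.01763554274225132
top lips 967 0.029635453915860976 (array([ 652.6, -130.1]), array([ 64.2, 317.1]), 3.5)
top torch 451 (array([689.8, 181.1]), array([877.5,  86.7]), 84.1) [ 0.64865314 -0.21615512  0.1048096 ]
side 0.055 0.1 344 [0.4356 0.1173 0.0806] (array([436.5, 122.4]), array([22.2, 34.6]), 89.9) 0.09662274318332442
side 0.066 0.1 299 [0.4356 0.1177 0.0834] (array([436.5, 122.4]), array([22.2, 34.6]), 89.9) 0.09662274318332442
side 0.078 0.1 215 [0.4361 0.1187 0.0879] (array([436.5, 122.4]), array([22.2, 34.6]), 89.9) 0.09662274318332442
side 0.004 0.02 255 [0.4352 0.1175 0.0127] (array([428.6, 121.9]), array([27.8, 65.5]), 85.2) 0.019722359194366157
side 0.009 0.018 206 [0.4355 0.1186 0.014 ] (array([436.9, 121.2]), array([48.4, 25.3]), 1.0) 0.01797091665615902
side lips 1591 0.03010970869754981 (array([ 652.5, -132.3]), array([ 66.9, 319.5]), 3.4)
side torch 827 (array([673.2, 158.9]), array([837.6,  88.3]), 86.1) [ 0.64617358 -0.2322245   0.1048639 ]
```

Call:
move_arm(motion=[[52, -33, 0, 0, 0, 3.5, 0], [105, -65, 0, 0, 0, 7, 0], [157, -98, 0, 0, 0, 10.5, 0], [210, -130, 0, 0, 0, 14, 0], [262, -163, 0, 0, 0, 17.7, 0]], newtons=40)

```text
clock: 0.72
tool_pos: [0.3914, -0.3585, 0.2385]
eef_rot: [1.0, -0.001, -0.0, -0.0]
contact_force: [0.5, 0.2, 0.6]
opening: 1.004
finger_force: 0.0
```

Call:
move_arm(motion=[[10, -60, 0, 0, 0, 0, 0], [20, -120, 0, 0, 0, 0, 0], [30, -180, 0, 0, 0, 0, 0], [38, -240, 0, 0, 0, 0, 0], [46, -300, 0, 0, 0, 0, 0]])

```text
clock: 1.35
tool_pos: [0.4362, -0.0582, 0.2387]
eef_rot: [1.0, 0.0, 0.0, -0.0]
contact_force: [1.2, 1.3, 0.2]
opening: 1.001
finger_force: 0.0
```

Call:
move_arm(motion=[[0, -60, 20, 0, 0, 0, 0], [0, -120, 40, 0, 0, 0, 0], [0, -170, 60, 0, 0, 0, 0], [0, -182, 70, 0, 0, 0, 0], [0, -182, 70, 0, 0, 0, 0]])

```text
clock: 1.98
tool_pos: [0.4354, 0.1219, 0.1681]
eef_rot: [1.0, 0.001, -0.001, 0.001]
contact_force: [0.2, -0.7, -0.3]
opening: 0.998
finger_force: 0.0
```

Call:
move_arm(motion=[[1.5, -1.5, 40, 0, 0, 0, 0], [1.5, -1.5, 80, 0, 0, 0, 0], [1.5, -1.5, 105, 0, 0, 0, 0], [1.5, -1.5, 114, 0, 0, 0, 0], [1.5, -1.5, 114, 0, 0, 0, 0]])

```text
clock: 2.6
tool_pos: [0.4378, 0.122, 0.0551]
eef_rot: [1.0, -0.001, 0.0, 0.0]
contact_force: [0.3, 0.8, 0.1]
opening: 1.001
finger_force: 0.0
```

Call:
move_arm(motion=[[0, 0, 0, 0, 0, 0, 1], [0, 0, 0, 0, 0, 0, 1], [0, 0, 0, 0, 0, 0, 1], [0, 0, 0, 0, 0, 0, 1], [0, 0, 0, 0, 0, 0, 1]], newtons=40)

```text
clock: 3.22
tool_pos: [0.4375, 0.1235, 0.0548]
eef_rot: [1.0, 0.0, 0.0, 0.0]
contact_force: [0.6, -1.2, 0.5]
opening: 0.455
finger_force: 0.0
```

Call:
move_arm(motion=[[0, 0, 0, 0, 0, 0, 1], [0, 0, 0, 0, 0, 0, 1], [0, 0, 0, 0, 0, 0, 1], [0, 0, 0, 0, 0, 0, 1], [0, 0, 0, 0, 0, 0, 1]])

```text
clock: 3.85
tool_pos: [0.4374, 0.1233, 0.0547]
eef_rot: [1.0, 0.0, -0.0, 0.0]
contact_force: [0.6, 0.2, -0.0]
opening: 0.182
finger_force: 40.0
```

Call:
move_arm(motion=[[0, 0, 0, 0, 0, 0, 1], [0, 0, -20, 0, 0, 0, 1], [0, 0, -60, 0, 0, 0, 1], [0, 0, -90, 0, 0, 0, 1], [0, 0, -100, 0, 0, 0, 1]])

```text
clock: 4.47
tool_pos: [0.438, 0.1236, 0.1559]
eef_rot: [1.0, 0.0, 0.001, -0.0]
contact_force: [-0.4, -0.2, -3.3]
opening: 0.178
finger_force: 40.0
```

Call:
move_arm(motion=[[42, 33, 0, 0, 0, -10, 1], [84, 67, 0, 0, 0, -20, 1], [126, 100, 0, 0, 0, -30, 1], [168, 134, 0, 0, 0, -40, 1], [209, 167, 0, 0, 0, -50, 1]])

```text
clock: 5.1
tool_pos: [0.6469, -0.0447, 0.1531]
eef_rot: [0.905, 0.425, -0.001, -0.001]
contact_force: [0.6, 1.5, -1.8]
opening: 0.177
finger_force: 40.0
```

Call:
move_arm(motion=[[0, 0, 0, 0, 0, -10, 1], [0, 0, 0, 0, 0, -20, 1], [0, 0, 0, 0, 0, -30, 1], [0, 0, 0, 0, 0, -40, 1], [0, 0, 0, 0, 0, -43.5, 1]])

```text
clock: 5.72
tool_pos: [0.6455, -0.0436, 0.1527]
eef_rot: [0.684, 0.73, -0.001, -0.001]
contact_force: [-1.0, 0.4, -1.4]
opening: 0.175
finger_force: 40.0
```

Call:
move_arm(motion=[[0, 0, 10, 0, 0, 0, 1], [0, 0, 30, 0, 0, 0, 1], [0, 0, 45, 0, 0, 0, 1], [0, 0, 50, 0, 0, 0, 1], [0, 0, 50, 0, 0, 0, 1]])

```text
clock: 6.35
tool_pos: [0.6464, -0.0433, 0.1041]
eef_rot: [0.685, 0.729, -0.0, -0.0]
contact_force: [-0.1, 0.5, -3.0]
opening: 0.175
finger_force: 40.0
```

```bash
python3 - <<'E'
from plant import r, eyes
from h import *
D={}
for n in("top","side"):
    d=D[n]=eyes.snapshot(n); np.savez(f"{n}1.npz",**d)
s=r.get_state(); print(np.round(s["tool_pos"],4),np.round(s["eef_rot"],4),s["opening"],np.round(s["q"],2),np.round(s["contact_force"],1))
d=D["side"]; p=proj(d,s["tool_pos"]-[0,0,.05]); print(p); u,v=(p-[80,60]).astype(int)
f=d["frame"][max(v,0):v+120,u:u+160,::-1]
d=D["top"]; p=proj(d,s["tool_pos"]); print(p)
u2,v2=(p-[80,60]).astype(int)
g=d["frame"][v2:v2+120,u2:u2+160,::-1]
cv2.imwrite("pics/crop1.png",np.vstack([cv2.resize(f,(640,int(4*f.shape[0])),interpolation=2)[:,:],])); cv2.imwrite("pics/crop1t.png",cv2.resize(g,None,fx=4,fy=4,interpolation=2))
t=dict(np.load("top0.npz"));W=cloud(t).reshape(-1,3);col=t["frame"].reshape(-1,3).astype(int)
m=(abs(W[:,2]-.03)<.005)&(col.min(1)>150)&(abs(W[:,0]-.65)<.06)
for T in("top0","side0"):
    t=dict(np.load(T+".npz"));W=cloud(t).reshape(-1,3);col=t["frame"].reshape(-1,3).astype(int)
    for yc in(-.15,-.10,-.043,0.0):
        m=(abs(W[:,2]-.03)<.004)&(col.min(1)>130)&(abs(W[:,0]-.65)<.06)&(abs(W[:,1]-yc)<.015)
        x=np.sort(W[m][:,0]); i=np.argmax(np.diff(x)); print(T,yc,x[0].round(4),x[i].round(4),x[i+1].round(4),x[-1].round(4))
E
```

```text
[ 0.6471 -0.0432  0.1052] [6.849e-01 7.287e-01 4.000e-04 4.000e-04] 0.1719177831917039 [ 0.26  0.93 -0.5   1.58  0.57  0.78 -0.43] [ 0.2  0.6 -2.6]
[351.2129425 214.5521058]
[339.55547268 165.86744311]
top0 -0.15 0.6227 0.636 0.6709 0.6867
top0 -0.1 0.6189 0.634 0.6672 0.6826
top0 -0.043 0.615 0.6305 0.6632 0.6793
top0 0.0 0.6118 0.6268 0.6615 0.6775
side0 -0.15 0.6205 0.6369 0.6689 0.6869
side0 -0.1 0.617 0.634 0.6662 0.6825
side0 -0.043 0.6134 0.6302 0.662 0.6791
side0 0.0 0.6116 0.6287 0.6604 0.6776
```

View pics/crop1.png

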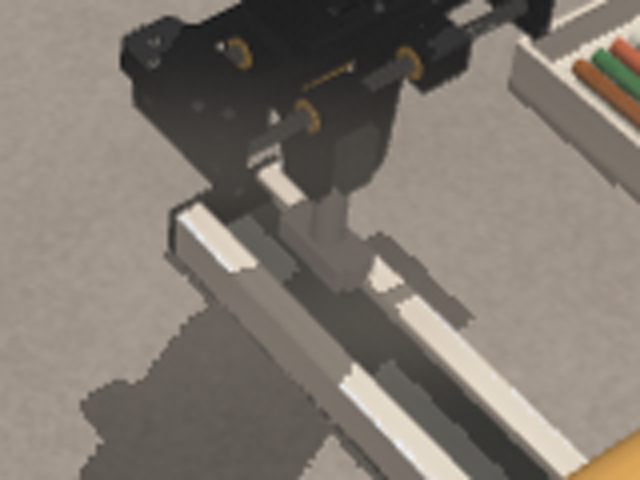

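The crop shows the foot (330,250 in the crop) over the slot, aligned with it and above the lips. The slot centre is x=0.6467 at this y, and the TCP is within 0.5 mm of it. Lowering now.

Call:
move_arm(motion=[[0, 0, 10, 0, 0, 0, 1], [0, 0, 20, 0, 0, 0, 1], [0, 0, 30, 0, 0, 0, 1], [0, 0, 38, 0, 0, 0, 1], [0, 0, 44, 0, 0, 0, 1]])

```text
clock: 7.08
tool_pos: [0.6465, -0.0434, 0.06]
eef_rot: [0.685, 0.729, -0.0, -0.0]
contact_force: [0.1, 0.5, -1.7]
opening: 0.175
finger_force: 40.0
```

Call:
move_arm(motion=[[0, 0, 0, 0, 0, 0, 1], [0, 0, 0, 0, 0, 0, 1]])

```text
clock: 7.32
tool_pos: [0.6469, -0.0433, 0.061]
eef_rot: [0.685, 0.729, 0.0, 0.0]
contact_force: [0.3, 0.2, -2.0]
opening: 0.18
finger_force: 40.0
```

Call:
move_arm(motion=[[0, 0, 0, 0, 0, 9, 1], [0, 0, 0, 0, 0, 18, 1], [0, 0, 0, 0, 0, 27, 1], [0, 0, 0, 0, 0, 36, 1], [0, 0, 0, 0, 0, 45, 1]])

```text
clock: 7.95
tool_pos: [0.647, -0.0432, 0.0613]
eef_rot: [0.913, 0.409, 0.001, 0.0]
contact_force: [-0.2, 0.2, -2.8]
opening: 0.18
finger_force: 40.0
```

Call:
move_arm(motion=[[0, 0, 0, 0, 0, 9, 1], [0, 0, 0, 0, 0, 18, 1], [0, 0, 0, 0, 0, 27, 1], [0, 0, 0, 0, 0, 36, 1], [0, 0, 0, 0, 0, 45, 1]])

```text
clock: 8.57
tool_pos: [0.647, -0.0429, 0.0612]
eef_rot: [1.0, 0.029, 0.0, -0.0]
contact_force: [0.4, 0.0, -3.1]
opening: 0.181
finger_force: 40.0
```

Call:
move_arm(motion=[[0, 0, 1, 0, 0, 0, 1], [0, 0, 2, 0, 0, 0, 1], [0, 0, 2, 0, 0, 0, 1]])

```text
clock: 8.95
tool_pos: [0.6465, -0.0434, 0.0587]
eef_rot: [0.999, 0.032, -0.0, -0.0]
contact_force: [-1.1, 0.6, -2.3]
opening: 0.176
finger_force: 40.0
```

Call:
move_arm(motion=[[0, 0, 1, 0, 0, 0, 1], [0, 0, 1, 0, 0, 0, 1]])

```text
clock: 9.2
tool_pos: [0.6468, -0.0435, 0.0578]
eef_rot: [1.0, 0.031, 0.0, 0.0]
contact_force: [0.5, 0.2, -1.3]
opening: 0.178
finger_force: 40.0
```

Call:
move_arm(motion=[[0, 0, 0, 0, 0, 0, 0.6], [0, 0, 0, 0, 0, 0, 0.4], [0, 0, 0, 0, 0, 0, 0], [0, 0, 0, 0, 0, 0, 0], [0, 0, 0, 0, 0, 0, 0]])

```text
clock: 9.82
tool_pos: [0.6466, -0.0434, 0.0577]
eef_rot: [1.0, 0.031, 0.0, 0.0]
contact_force: [0.1, -0.7, -0.3]
opening: 0.722
finger_force: 0.0
```

Call:
move_arm(motion=[[0, 0, 0, 0, 0, 0, 0], [0, 0, 0, 0, 0, 0, 0], [0, 0, 0, 0, 0, 0, 0], [0, 0, 0, 0, 0, 0, 0]])

```text
clock: 10.32
tool_pos: [0.6466, -0.0434, 0.0577]
eef_rot: [1.0, 0.031, 0.0, 0.0]
contact_force: [-0.6, 0.7, 0.6]
opening: 1.001
finger_force: 0.0
```

Call:
move_arm(motion=[[0, 0, -15, 0, 0, 0, 0], [0, 0, -45, 0, 0, 0, 0], [0, 0, -90, 0, 0, 0, 0], [0, 0, -140, 0, 0, 0, 0], [0, 0, -150, 0, 0, 0, 0]])

```text
clock: 10.95
tool_pos: [0.6491, -0.0435, 0.2128]
eef_rot: [1.0, 0.031, 0.004, 0.0]
contact_force: [1.2, -0.9, -0.0]
opening: 1.0
finger_force: 0.0
```

Call:
move_arm(motion=[[-40, -40, 0, 0, 0, 0, 0], [-80, -80, 0, 0, 0, 0, 0], [-120, -120, 0, 0, 0, 0, 0], [-160, -160, 0, 0, 0, 0, 0], [-160, -160, 0, 0, 0, 0, 0]])

```text
clock: 11.58
tool_pos: [0.473, 0.1097, 0.2077]
eef_rot: [0.999, 0.035, -0.002, -0.0]
contact_force: [-0.3, 0.2, 0.5]
opening: 1.0
finger_force: 0.0
```

```bash
python3 - <<'E'
from plant import r, eyes
from h import *
for n in("top","side"):
    d=eyes.snapshot(n); p=proj(d,np.array([.6467,-.0434,.06])); u,v=(p-[40,45]).astype(int)
    f=cv2.resize(d["frame"][v:v+90,u:u+80,::-1],None,fx=5,fy=5,interpolation=2)
    g=f if n=="top" else np.hstack([g,f])
    W=cloud(d).reshape(-1,3); m=(np.hypot(W[:,0]-.6467,W[:,1]+.0434)<.04)&(W[:,2]>.06)&(W[:,2]<.11)
    print(n,m.sum(),rect(W[m]),W[m].mean(0),W[m][:,2].max())
cv2.imwrite("pics/end.png",g)
E
```

```text
top 136 (array([645.9, -42.6]), array([34.6, 16.1]), 3.4) [ 0.64457724 -0.04223916  0.08970249] 0.10074067206904025
side 337 (array([645.4, -45.8]), array([36.1, 18.6]), 4.6) [ 0.6431676  -0.04874174  0.08456728] 0.09881546814556896
```

View pics/end.png

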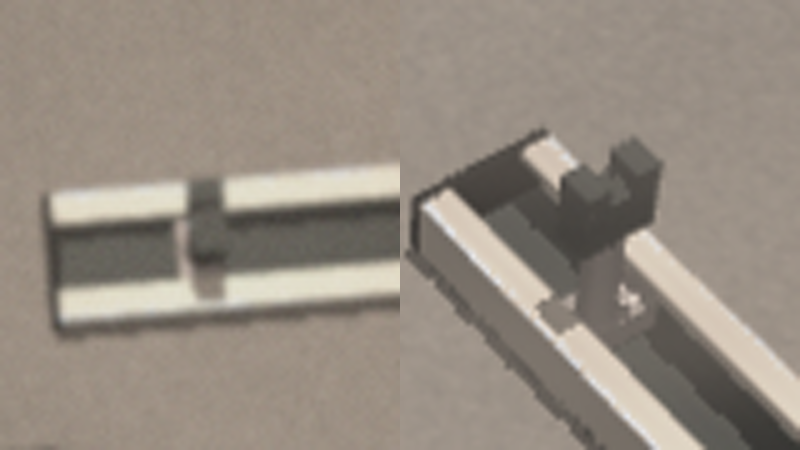

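The picture shows the rest standing upright in the slot, with its block at (205,220) on the left and (610,200) on the right. The block lies square across the slot (3.4° against the strut's 3.5°), the foot is under the lips, and the gripper is clear. Handing in.

```bash
python3 -c "
from plant import finish_job
print(finish_job())"
```

```text
the job is handed in; nothing more can be done
None
```

The hammer-head rest stands upright and released in the slotted strut, its foot turned square across the slot under both lips; the job is handed in, and no verdict came back.

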